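# Tip up the topping-well lid and load the slim canister

### The job

On the steel topping station, press down the tab behind the lid so the lid tips up off the well, and lean on the tab against its rubber stop with a steady push of about 12 N for half a second, so the lid beds in and stays up; never push it harder than about 18 N. Then lift the slim knob-topped canister by its knob and lower it gently into the well until it stands fully home and upright, let go and draw clear. Leave the lid up and the other things on the counter as they are.

Things in the scene. Friction and masses are not known exactly. Their poses are not given: they have to be found in the camera images.
- station: Fixed steel block 110 x 150 x 75 mm (its x, y, z) on the counter, with a round well in its top and a rocker lid. Origin: centre of its underside. z is up. The well lies towards its -y end, the hinge pin runs along its x axis at its +y end, held by two small lugs; the press tab sticks out beyond its +y end.
- well_mouth (a point): Centre of the round well's mouth, in the top face of the block 75 mm above the counter. Well diameter 53.5 mm with a small chamfer, depth 55 mm, so its floor lies 20 mm above the counter.
- hinge (a point): Point on the lid's hinge pin midway between the lugs, 88 mm above the counter, 85 mm from the well's axis. The lid is one rocking piece. Over the well: flat plate 70 mm wide, reaching 117 mm from the pin, near upright at the stop. Other side: press tab 46 mm wide, 4 mm thick, reaching 85 mm from the pin; it slants up about 0.75 rad at lid angle 0, down about 0.63 at the stop.
- lid (a joint): Opening angle of the lid, rad; starts at 0.20 to 0.35, grows as the tab is pressed (straight down, 50 to 60 mm level from the pin). Rubber stop at 1.38. The bracket setting turns lid, tab and stop together by up to 0.15 rad either way, unreported: feel for the stop. Stiff hinge: 3 to 7 N moves the tab, it stays where left; at the stop it gives only some 1 mm per 12 N more.
- slim_knob (a point): Centre of the knob of the slim canister, 115 mm above its underside: upright cylinder, 26 mm in diameter and 30 mm high. The slim canister is a closed steel cylinder 52 mm in diameter, 100 mm high (130 mm with the knob), about 0.35 kg, standing on the counter.
- slim_foot (a point): Centre of the slim canister's underside; its z axis runs up the canister.
- wide: Bystander: wide steel canister, 76 mm in diameter, 80 mm high plus a like knob of 30 mm; too wide for the well. Origin: centre of its underside.
- cups: Bystander: nested upside-down paper cups, 78 mm in diameter, 90 mm high. Origin: centre of the underside.
- bowl: Bystander: white bowl, 110 mm across, 45 mm high. Origin: centre of the underside.
- spoon: Bystander: steel spoon 190 mm long lying on the counter along its own x. Origin: middle of its underside.
- bottle: Bystander: clear bottle, 64 mm in diameter, 190 mm high. Origin: centre of the underside.
Mind the look-alikes: they are no part of the job. What is shaped like the part that bears slim_knob but orange is not meant.

How it is judged (in metres and radians):
On the way:
1. the lid is tipped up to its stop and the fingers lean on the tab with more than 8 N for 0.25 s (value of joint lid above 1.34 rad and contact force between the fingers and lid above 8 N), for 0.25 s.
At the end, for the whole second after the job is handed in: The lid still stands up (joint above 1.28 rad) and the slim canister stands at rest in the well, its foot within 4 mm of the well's floor and 5 mm of its axis, tilted less than 0.06 rad (value of joint lid above 1.28 rad and horizontal distance between slim_foot and well_mouth below 0.005 m and z of slim_foot in the frame of well_mouth below -0.051 m and angle between slim_foot's own z axis and vertical below 0.06 rad and linear speed of slim below 0.02 m/s); the robot touches nothing.
It fails at once if the robot pushes the lid or its tab with more than 20 N (contact force between any of the arm, the fingers and lid above 20 N).
It fails at once if the canister is driven or dropped onto the station with more than 30 N (contact force between slim and station above 30 N).
It fails at once if a bystander is shifted by more than 20 mm (distance of any of wide, cups, bowl, spoon, bottle from where it was at the start of the episode above 0.02 m).
It also fails if it takes over 70 s, if anything falls off the work surface, if the arm or the gripper's body presses on something with over 40 N, if the wrist force passes 120 N, or if a joint passes its speed limit or range.

### The arm

A 6-joint arm with a two-finger parallel gripper is mounted at the origin on the work surface. World frame = base frame: x ahead of the robot, y to its left, z up, the work surface at z = 0. Lengths are in mm, angles in rad, forces in N, time in s.
With the tool pointing down it reaches from about 300 to 775 mm from the base axis. Payload 14.6 kg.
Tool frame: the origin (TCP) lies midway between the tips of the shut fingers; the grasp point (between the pads) lies manip.grasp_offset behind it (manip.grasp_offset is the distance from the TCP to the grasp point, in mm); z points along the fingers, y is the direction in which the jaws open and shut (so a half turn about z gives the same grasp; the last joint's range is limited). The gripper opens to 94 mm and grips with 3 to 60 N. Pads are 16 mm wide; open, the fingers measure 119 mm over their backs; the gripper's body (75 mm by 177 mm) begins 78 mm behind the grasp point.
Start: joints at [1.281, 0.3, 1.521, -0, 1.321, -0.067], TCP at [121.527, 536.396, 205.446] pointing down, gripper open.
Joint ranges: [-3.03, 3.03], [-0.79, 2.21], [0.23, 2.52], [-1.04, 4.18], [0, 3.07], [-2.55, 2.55]. Speed limits (rad/s): [2.22, 2.22, 2.57, 3.14, 3.14, 3.14].

### API

Orientations are given as [roll, pitch, yaw] about the fixed x, y, z axes, in that order (R = Rz(yaw) Ry(pitch) Rx(roll)).
In Python, from cell import monitor, vision, order, manip gives the robot as it stands.
- The arm moves only by the shell command python3 -m jog 'ROWS' [FORCE]. ROWS is JSON, a list of rows, each a list of 7 numbers: the shift along the tool's x, y, z in cm, then the turn, a rotation vector about the tool's x, y, z in rad, then the opening in per cent of the stroke, from 0 (shut) to 100 (fully open). In form: [[tx, ty, tz, rx, ry, rz, jaw], ...]. A call has 1 to 8 rows; each row shifts and turns the commanded pose from where the row before left it, along the tool's axes as they then stand; what a row does not reach is not made up. A row lasts 1/10 s, in which the tool goes at most 50 mm and 8.59 degrees, less where a joint would pass 70% of its speed; a pose out of reach is approached as far as the arm can. A call is refused whole if a number of a shift passes 5 or a number of a turn 0.15, either way. A call with a gripper value outside its range is refused whole. The fingers move at their own pace and stop on an object; FORCE is the grip in N (left out, the last holds). Time passes only in rows, so rows that do not move let the fingers close. It gives the time, the measured TCP pose, the force and the opening at its end, in the units of the state.
- monitor.read_state(): the state, without advancing time (a new reading comes with each control period).
- vision.camera(name): name is "side" or "top"; returns a dict with "color" (420x560x3 uint8, blue, green, red), "fx", "fy", "cx", "cy" (pixels), "cam_to_world" (4x4, takes a point from camera to world coordinates). Camera axes: x right, y down, z forward; pixel columns grow to the right and rows downward; lengths in mm; the calibration is good to about 2 mm. A picture is of the moment at which its call begins. There is no depth.
- order.sign_off(): hands the job in, once; it reports no verdict.
The state is a dict: "clock": time; "joints": joint angles; "qd": joint speeds; "effort": joint torques, N m; "eef_pos": TCP position; "eef_rot": TCP orientation; "wrist_force": force on the tool from outside, world axes, zero at the start; "moment": the same for the moment, N m; "finger_gap": finger opening in mm.
Only numpy, scipy, OpenCV 4.12 (cv2) and the standard library are available. Lean on these libraries where they do the work, as an engineer would, in place of code of your own. Each camera call takes 0.05 s, during which the arm holds its last target.

## Working session

There is one attempt and no reset: what is moved stays moved. The work goes in short steps, Python scripts to look and compute and a shell command to move; the robot and the scene stay as the last step left them, time stands still between calls to the robot, and variables do not carry over. Pictures are saved under pics/ and viewed, and the job is handed in when it is done.

```bash
mkdir -p pics; ls; python3 - <<'E'
from cell import monitor, vision, order, manip
import cv2
print(monitor.read_state(), manip.grasp_offset)
for n in("side","top"):
    c=vision.camera(n); cv2.imwrite(f"pics/{n}0.png",c["color"]); print(n,c["fx"],c["fy"],c["cx"],c["cy"],c["cam_to_world"])
E
```

```text
pics
{'clock': 0.0, 'joints': array([ 1.28139719e+00,  3.00440723e-01,  1.52157276e+00,  4.23627529e-05,
        1.32067055e+00, -6.65869904e-02]), 'qd': array([ 9.02799076e-04, -7.99632467e-04, -4.39079038e-04, -3.18282851e-05,
       -2.19162336e-05, -3.23139848e-04]), 'effort': array([-3.65784181e-03, -5.31797254e+01, -3.52743888e+01,  7.06721703e-02,
        2.42871634e-02,  1.84582700e-05]), 'eef_pos': array([121.44860166, 536.16673251, 204.9065063 ]), 'eef_rot': array([-3.14050642e+00, -1.13560150e-04,  2.91876994e+00]), 'wrist_force': array([ 0.32979415, -0.08754644,  0.91255036]), 'moment': array([-0.01088428,  0.03129301, -0.05468251]), 'finger_gap': 94.17246279097702} 18.8
side 430.6523921942769 430.6523921942769 289.43182306465746 211.89028054256693 [[ 9.80442882e-01 -1.12492752e-01  1.61484169e-01  3.62969580e+02]
 [-1.96348216e-01 -6.14924297e-01  7.63750933e-01 -7.51309663e+02]
 [ 1.33840949e-02 -7.80521294e-01 -6.24985901e-01  6.77098628e+02]
 [ 0.00000000e+00  0.00000000e+00  0.00000000e+00  1.00000000e+00]]
top 473.4926674203021 473.4926674203021 278.48657816969524 209.74943920739526 [[ 1.83688662e-02 -9.96516775e-01  8.13443367e-02  4.44031993e+02]
 [-9.99789952e-01 -1.90469194e-02 -7.56742074e-03 -7.22382411e+01]
 [ 9.09042073e-03 -8.11882456e-02 -9.96657330e-01  1.24732378e+03]
 [ 0.00000000e+00  0.00000000e+00  0.00000000e+00  1.00000000e+00]]
```

View pics/side0.png

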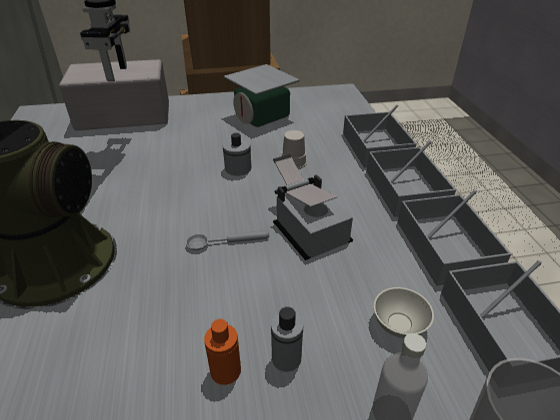

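View pics/top0.png

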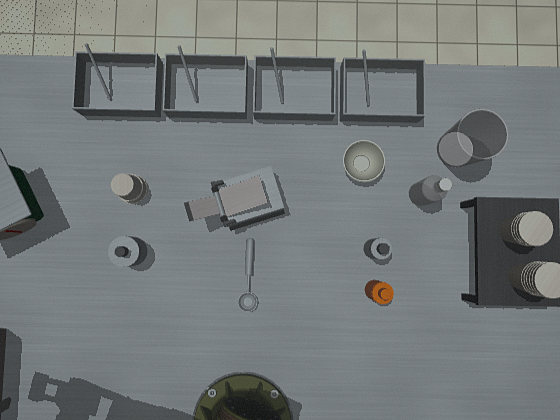

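```bash
python3 - <<'E'
import cv2
s=cv2.imread('pics/side0.png');t=cv2.imread('pics/top0.png')
def z(im,x,y,w,h,f,n): cv2.imwrite(n,cv2.resize(im[y:y+h,x:x+w],None,fx=f,fy=f,interpolation=cv2.INTER_CUBIC))
z(t,175,155,130,90,6,'pics/t_st.png'); z(s,255,145,110,120,5,'pics/s_st.png')
z(t,350,225,60,60,8,'pics/t_sl.png'); z(s,190,300,130,90,6,'pics/s_sl.png')
E
```

```text
(no output)
```

View pics/t_st.png

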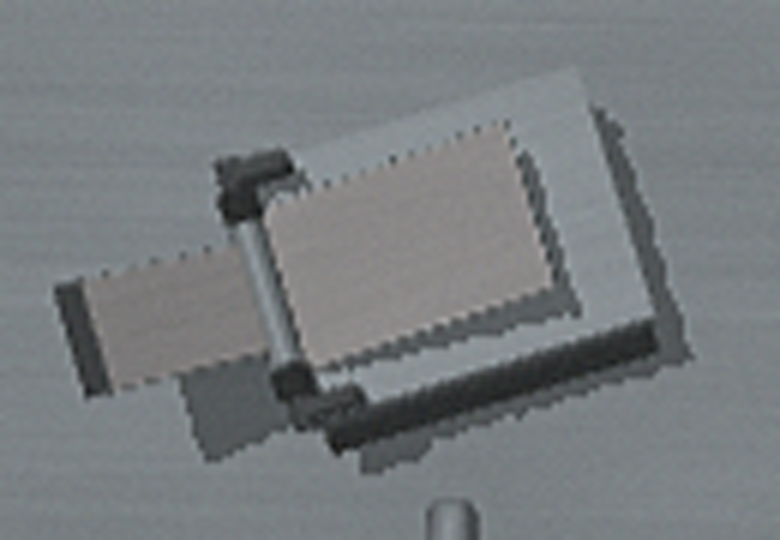

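View pics/s_st.png

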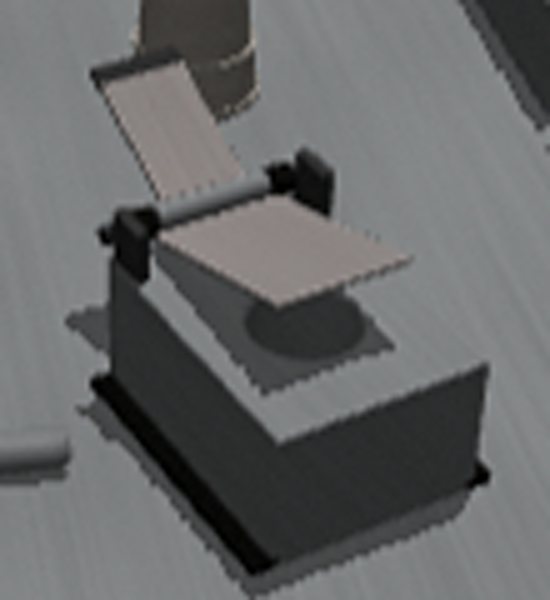

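View pics/t_sl.png

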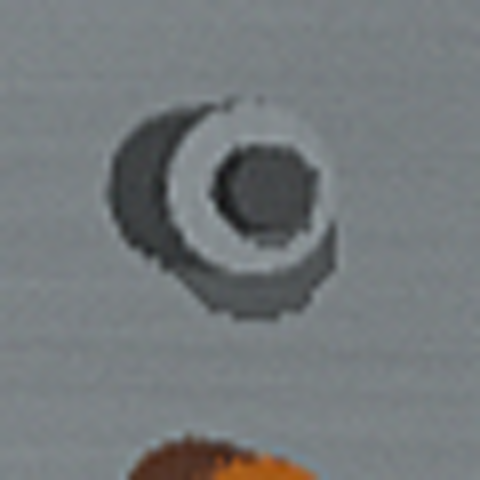

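View pics/s_sl.png

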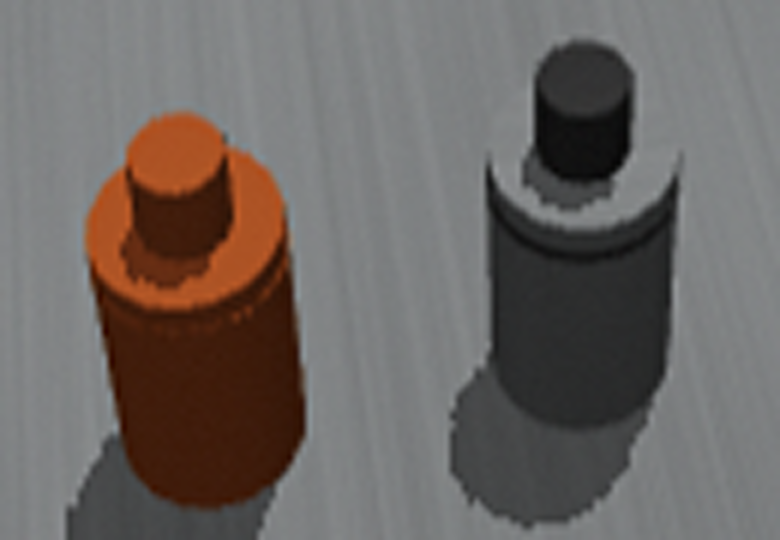

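```bash
cat > h.py <<'E'
import numpy as np, cv2
from scipy.optimize import least_squares
from cell import vision
import time
C={}
def cams():
    if not C:
        for n in("side","top"): C[n]=vision.camera(n)
    return C
def proj(c,P):
    T=np.linalg.inv(np.array(c["cam_to_world"])); p=np.atleast_2d(P)@T[:3,:3].T+T[:3,3]
    return np.c_[c["fx"]*p[:,0]/p[:,2]+c["cx"], c["fy"]*p[:,1]/p[:,2]+c["cy"]]
def onz(c,u,v,z):
    T=np.array(c["cam_to_world"]); d=T[:3,:3]@np.array([(u-c["cx"])/c["fx"],(v-c["cy"])/c["fy"],1]); o=T[:3,3]
    return o+d*(z-o[2])/d[2]
E
python3 - <<'E'
from h import *
c=cams()
tz=lambda U,V:(175+(U+.5)/6-.5,155+(V+.5)/6-.5)
sz=lambda U,V:(255+(U+.5)/5-.5,145+(V+.5)/5-.5)
obs=[("top",tz(575,68),"b",(55,-75,75)),("top",tz(655,320),"b",(-55,-75,75)),
("side",sz(280,442),"b",(-55,-75,75)),("side",sz(488,365),"b",(55,-75,75)),
("top",tz(505,122),"p",(35,117)),("top",tz(550,288),"p",(-35,117)),
("side",sz(280,305),"p",(-35,117)),("side",sz(412,262),"p",(35,117)),
("top",tz(55,288),"t",(23,85)),("top",tz(88,397),"t",(-23,85)),
("side",sz(92,75),"t",(-23,85)),("side",sz(178,50),"t",(23,85)),
("top",tz(268,290),"h",0),("side",sz(215,200),"h",0),("side",sz(305,325),"w",0)]
def pts(q):
    x,y,a,yh,l,zt=q; P=[]
    for n,uv,k,d in obs:
        if k=="b":p=d
        elif k=="h":p=(0,yh,88)
        elif k=="w":p=(0,yh-85,75)
        elif k=="p":p=(d[0],yh-d[1]*np.cos(l),88+d[1]*np.sin(l))
        else: p=(d[0],yh+d[1]*np.cos(zt),88+d[1]*np.sin(zt))
        p=np.array(p,float);P.append([x+np.cos(a)*p[0]-np.sin(a)*p[1],y+np.sin(a)*p[0]+np.cos(a)*p[1],p[2]])
    return P
def res(q): return np.array([proj(c[o[0]],p)[0]-o[1] for o,p in zip(obs,pts(q))]).ravel()
x0=onz(c["top"],240,195,75)
r=least_squares(res,[x0[0],x0[1],0.2,70,.28,.5],loss="soft_l1")
print(r.x.round(3),x0); print(res(r.x).reshape(-1,2).round(1))
x,y,a,yh=r.x[:4]
f=lambda Y:(x-np.sin(a)*Y,y+np.cos(a)*Y)
print("hinge",f(yh),"well",f(yh-85),"press55",f(yh+55))
tl=lambda U,V:(350+(U+.5)/8-.5,225+(V+.5)/8-.5)
sl=lambda U,V:(190+(U+.5)/6-.5,300+(V+.5)/6-.5)
print("slim top body",onz(c["top"],*tl(250,190),100),"knobtop",onz(c["top"],*tl(268,190),130),"side knobtop",onz(c["side"],*sl(584,80),130), "side body", onz(c["side"],*sl(584,160),100))
print("orange",onz(c["side"],*sl(177,153),130))
for n,u,v in(("wide",122,251),("cups",122,184)): print(n,onz(c["top"],u,v,100))
for n,u,v in(("bowl",364,161),("spoonhandle",250,240),("spoonbowl",248,302),("bottle",445,184)): print(n,onz(c["top"],u,v,190 if n=="bottle" else 20))
E
```

```text
[ 5.75268e+02 -5.41400e+00  3.16000e-01  7.39420e+01  2.45000e-01
  4.39000e-01] [574.70529871  15.30436241  75.        ]
[[ 0.3 -0.6]
 [-0.1 -0.7]
 [-1.   0.2]
 [-0.1 -0.2]
 [ 0.2 -0.5]
 [ 1.2 -0.5]
 [-0.8  0.3]
 [ 0.1 -0.5]
 [-0.1 -0.7]
 [-0.2 -0.4]
 [-0.  -0.2]
 [-0.7  0.2]
 [-0.   0.2]
 [-0.8  0.6]
 [-0.  -0.6]]
hinge (np.float64(552.2740475586664), np.float64(64.86202269574669)) well (np.float64(578.7064906995263), np.float64(-15.923656416365843)) press55 (np.float64(535.1707019969336), np.float64(117.13510918005481))
slim top body [ 448.79160081 -330.25823326  100.        ] knobtop [ 448.76475286 -328.82404662  130.        ] side knobtop [ 450.54727953 -331.15709104  130.        ] side body [ 450.25260783 -334.18597605  100.        ]
orange [ 344.40565969 -334.44281517  130.        ]
wide [430.87730919 293.81457549 100.        ]
cups [593.28089971 301.14697791 100.        ]
bowl [ 676.96913202 -303.81896167   20.        ]
spoonhandle [464.32467213  -9.34624674  20.        ]
spoonbowl [305.93336234  -7.91392124  20.        ]
bottle [ 595.83130691 -455.0898074   190.        ]
```

```bash
cat >> h.py <<'E'
from cell import monitor
from scipy.spatial.transform import Rotation as Ro
A=0.316; YD=np.array([-np.sin(A),np.cos(A)]); XD=np.array([np.cos(A),np.sin(A)])
HINGE=np.array([552.3,64.9]); WELL=HINGE-85*YD; SLIM=np.array([449.6,-330.2])
YAW=A+np.pi/2
def to(xy,z,yaw=YAW):
    s=monitor.read_state(); R=Ro.from_euler('xyz',s["eef_rot"]).as_matrix()
    d=R.T@(np.array([xy[0],xy[1],z])-s["eef_pos"])
    w=Ro.from_matrix(R.T@Ro.from_euler('xyz',[np.pi,0,yaw]).as_matrix()).as_rotvec()
    print("t",round(s["clock"],2),"pos",s["eef_pos"].round(1),"shift cm",(d/10).round(3),"rot",w.round(4),"F",np.round(s["wrist_force"],1),"gap",round(s["finger_gap"],1))
E
python3 -m jog '[[0,0,0,0,0,0.129,0],[0,0,0,0,0,0.129,0],[0,0,0,0,0,0.129,0],[0,0,0,0,0,0.129,0],[0,0,0,0,0,0.129,0],[0,0,0,0,0,0.129,0],[0,0,0,0,0,0.129,0],[0,0,0,0,0,0.129,0]]' 20
python3 -c "
from h import *
to(HINGE+58*YD,205)"
```

```text
clock: 1.0
eef_pos: [121.5, 536.3, 205.3]
eef_rot: [-3.141, 0.0, 1.881]
wrist_force: [0.2, -0.2, -0.1]
finger_gap: 33.3
t 1.0 pos [121.5 536.3 205.3] shift cm [-5.2256e+01  2.6574e+01  3.7000e-02] rot [-0.0002  0.0003 -0.0053] F [ 0.2 -0.2 -0.1] gap 33.3
```

```bash

python3 -m jog '[[-3.25,1.66,0,0,0,-0.005,0],[-3.25,1.66,0,0,0,0,0],[-3.25,1.66,0,0,0,0,0],[-3.25,1.66,0,0,0,0,0],[-3.25,1.66,0,0,0,0,0],[-3.25,1.66,0,0,0,0,0],[-3.25,1.66,0,0,0,0,0],[-3.25,1.66,0,0,0,0,0]]'
python3 -m jog '[[-3.25,1.66,0,0,0,0,0],[-3.25,1.66,0,0,0,0,0],[-3.25,1.66,0,0,0,0,0],[-3.25,1.66,0,0,0,0,0],[-3.25,1.66,0,0,0,0,0],[-3.25,1.66,0,0,0,0,0],[-3.25,1.66,0,0,0,0,0],[0,0,0,0,0,0,0]]'
python3 -c "
from h import *
to(HINGE+58*YD,135)"
```

```text
clock: 1.8
eef_pos: [330.3, 330.2, 205.5]
eef_rot: [3.142, -0.0, 1.892]
wrist_force: [0.3, 0.4, 0.0]
finger_gap: 0.5
clock: 2.6
eef_pos: [513.4, 149.6, 204.9]
eef_rot: [-3.141, 0.0, 1.888]
wrist_force: [0.2, 0.5, 0.1]
finger_gap: 0.5
t 2.6 pos [513.4 149.6 204.9] shift cm [-3.456  1.066  6.993] rot [-0.0005  0.0004  0.0017] F [0.2 0.5 0.1] gap 0.5
```

```bash

python3 -m jog '[[-1.8,0.5,0,0,0,0,0],[-1.65,0.57,0,0,0,0,0],[0,0,2.3,0,0,0,0],[0,0,2.3,0,0,0,0],[0,0,2.3,0,0,0,0],[0,0,0,0,0,0,0],[0,0,0,0,0,0,0]]'
python3 -c "
from h import *
to(HINGE+58*YD,121)
C=cams(); cv2.imwrite('pics/s1.png',cv2.resize(C['side']['color'][80:280,200:400],None,fx=3,fy=3)); to(HINGE+58*YD,121)"
```

```text
clock: 3.3
eef_pos: [532.7, 123.0, 137.1]
eef_rot: [3.142, -0.0, 1.892]
wrist_force: [0.4, 0.8, 1.0]
finger_gap: 0.6
t 3.3 pos [532.7 123.  137.1] shift cm [-0.328  0.055  1.607] rot [ 0.     -0.      0.0052] F [0.4 0.8 1. ] gap 0.6
t 3.4 pos [533.1 123.  137.9] shift cm [-0.321  0.01   1.687] rot [0.0019 0.0003 0.0052] F [-0.  -0.7  0.9] gap 0.2
```

View pics/s1.png

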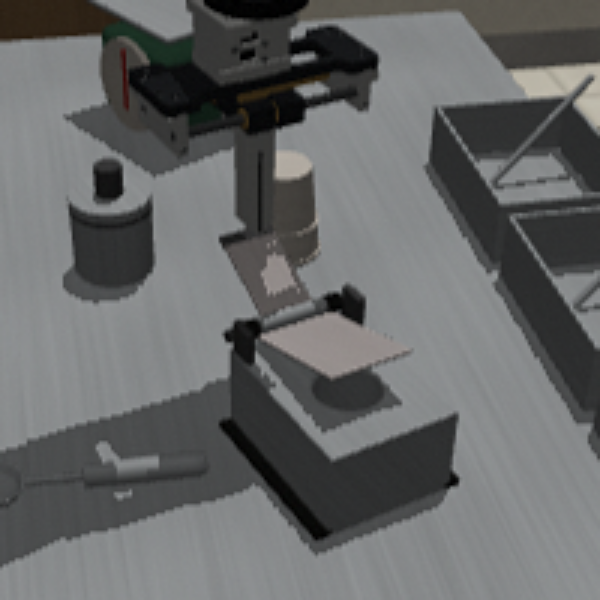

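```bash

python3 -m jog '[[-0.32,0,0.4,0,0,0.005,0],[0,0,0.4,0,0,0,0],[0,0,0.4,0,0,0,0],[0,0,0.4,0,0,0,0],[0,0,0.4,0,0,0,0],[0,0,0.3,0,0,0,0]]'
python3 -m jog '[[0,0,0.3,0,0,0,0],[0,0,0.3,0,0,0,0],[0,0,0.3,0,0,0,0]]'
python3 -c "
from h import *
to(HINGE+58*YD,75)"
```

```text
clock: 4.0
eef_pos: [533.7, 120.0, 113.3]
eef_rot: [3.141, -0.0, 1.887]
wrist_force: [-0.0, 0.4, 4.2]
finger_gap: 0.5
clock: 4.3
eef_pos: [533.6, 119.9, 104.3]
eef_rot: [3.141, -0.0, 1.887]
wrist_force: [-0.1, 1.3, 4.5]
finger_gap: 0.7
t 4.3 pos [533.6 119.9 104.3] shift cm [-0.013  0.069  2.928] rot [ 0.0002 -0.0001  0.0001] F [-0.1  1.3  4.5] gap 0.7
```

```bash

python3 -m jog '[[0,0,0.3,0,0,0,0],[0,0,0.3,0,0,0,0],[0,0,0.3,0,0,0,0],[0,0,0.3,0,0,0,0],[0,0,0.3,0,0,0,0]]'
python3 -m jog '[[0,0,0.3,0,0,0,0],[0,0,0.3,0,0,0,0],[0,0,0.3,0,0,0,0],[0,0,0.3,0,0,0,0],[0,0,0.3,0,0,0,0]]'
python3 -c "
from h import *
to(HINGE+58*YD,65)"
```

```text
clock: 4.8
eef_pos: [533.5, 119.9, 89.2]
eef_rot: [-3.142, -0.0, 1.887]
wrist_force: [-0.8, 2.5, 4.2]
finger_gap: 0.5
clock: 5.3
eef_pos: [533.8, 119.3, 74.4]
eef_rot: [3.141, 0.001, 1.887]
wrist_force: [0.5, -2.2, 5.5]
finger_gap: 0.6
t 5.3 pos [533.8 119.3  74.4] shift cm [0.052 0.063 0.935] rot [ 0.0004  0.0009 -0.0001] F [ 0.5 -2.2  5.5] gap 0.6
```

```bash

python3 -m jog '[[0,0,0.15,0,0,0,0],[0,0,0.15,0,0,0,0],[0,0,0.15,0,0,0,0]]'
python3 -m jog '[[0,0,0.1,0,0,0,0],[0,0,0.0,0,0,0,0]]'
python3 -c "
from h import *
to(HINGE+58*YD,65)
C=cams(); cv2.imwrite('pics/s2.png',cv2.resize(C['side']['color'][80:280,200:400],None,fx=3,fy=3))"
```

```text
clock: 5.6
eef_pos: [533.8, 119.5, 69.9]
eef_rot: [3.141, 0.001, 1.887]
wrist_force: [1.2, -0.5, 4.4]
finger_gap: 0.2
clock: 5.8
eef_pos: [533.7, 119.6, 68.8]
eef_rot: [3.141, 0.0, 1.887]
wrist_force: [0.9, -0.8, 3.8]
finger_gap: 0.6
t 5.8 pos [533.7 119.6  68.8] shift cm [0.024 0.069 0.383] rot [ 0.0002  0.0004 -0.0001] F [ 0.9 -0.8  3.8] gap 0.6
```

View pics/s2.png

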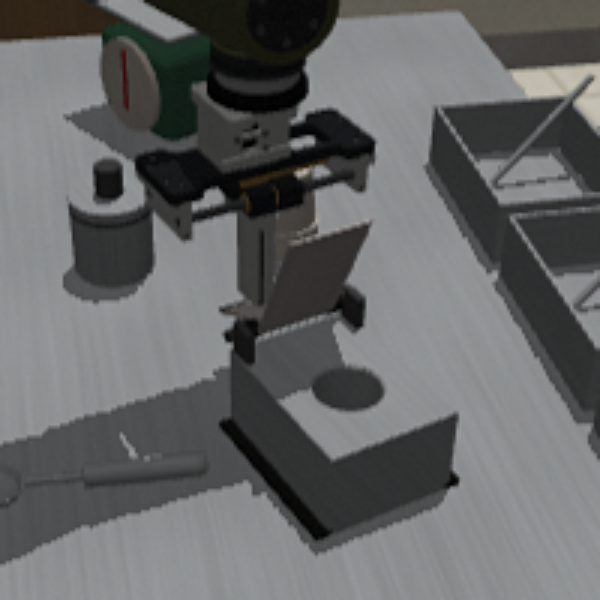

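```bash
cat > g.py <<'E'
import sys
from cell import monitor
s=monitor.read_state(); print(s["clock"].__round__(2),s["eef_pos"].round(2),s["wrist_force"].round(1))
sys.exit(1 if s["wrist_force"][2]>7 else 0)
E
python3 -m jog '[[0,0,0.06,0,0,0,0],[0,0,0.06,0,0,0,0]]' >/dev/null; python3 g.py &&
python3 -m jog '[[0,0,0.06,0,0,0,0],[0,0,0.06,0,0,0,0]]' >/dev/null; python3 g.py &&
python3 -m jog '[[0,0,0.06,0,0,0,0],[0,0,0.06,0,0,0,0]]' >/dev/null; python3 g.py &&
python3 -m jog '[[0,0,0.06,0,0,0,0],[0,0,0.06,0,0,0,0]]' >/dev/null; python3 g.py
```

```text
6.1 [533.65 119.78  67.83] [ 0.7 -1.2  5.2]
6.3 [533.6  119.81  66.58] [ 0.9 -0.9  6. ]
6.5 [533.57 119.84  65.32] [ 0.8 -1.   4.5]
6.7 [533.52 119.86  64.09] [0.5 0.3 4.9]
```

```bash

python3 -m jog '[[0,0,0.06,0,0,0,0],[0,0,0.06,0,0,0,0]]' >/dev/null; python3 g.py &&
python3 -m jog '[[0,0,0.06,0,0,0,0],[0,0,0.06,0,0,0,0]]' >/dev/null; python3 g.py &&
python3 -m jog '[[0,0,0.06,0,0,0,0],[0,0,0.06,0,0,0,0]]' >/dev/null; python3 g.py &&
python3 -m jog '[[0,0,0.06,0,0,0,0],[0,0,0.06,0,0,0,0]]' >/dev/null; python3 g.py &&
python3 -m jog '[[0,0,0.06,0,0,0,0],[0,0,0.06,0,0,0,0]]' >/dev/null; python3 g.py
```

```text
6.9 [533.51 119.86  62.87] [ 0.2 -0.2  5. ]
7.1 [533.54 119.84  61.68] [ 0.7 -0.8  4.8]
7.3 [533.5  119.85  60.46] [ 0.3 -0.5  5.4]
7.5 [533.52 119.85  59.27] [ 0.  -1.   5.8]
7.7 [533.53 119.83  58.07] [ 0.8 -0.7  4.9]
```

```bash
python3 g.py &&
python3 -m jog '[[0,0,0.06,0,0,0,0],[0,0,0.06,0,0,0,0]]' >/dev/null; python3 g.py &&
python3 -m jog '[[0,0,0.06,0,0,0,0],[0,0,0.06,0,0,0,0]]' >/dev/null; python3 g.py &&
python3 -m jog '[[0,0,0.06,0,0,0,0],[0,0,0.06,0,0,0,0]]' >/dev/null; python3 g.py &&
python3 -m jog '[[0,0,0.06,0,0,0,0],[0,0,0.06,0,0,0,0]]' >/dev/null; python3 g.py
```

```text
7.7 [533.53 119.83  58.07] [ 0.8 -0.7  4.9]
7.9 [533.52 119.84  56.88] [-0.3 -0.1  4.1]
8.1 [533.54 119.82  55.68] [ 0.4 -0.6  4.1]
8.3 [533.66 119.87  54.71] [-0.2 -0.7  9.4]
8.3 [533.66 119.87  54.71] [-0.2 -0.7  9.4]
```

```bash

python3 -m jog '[[0,0,0.02,0,0,0,0],[0,0,0,0,0,0,0]]' >/dev/null; python3 g.py
```

```text
8.5 [533.72 119.85  54.72] [-1.2 -1.   8.3]
```

```bash

python3 -m jog '[[0,0,0.03,0,0,0,0],[0,0,0,0,0,0,0]]' >/dev/null; python3 g.py
```

```text
8.7 [533.78 119.92  54.52] [-1.5 -0.6  9.8]
```

```bash

python3 -m jog '[[0,0,0.03,0,0,0,0],[0,0,0,0,0,0,0]]' >/dev/null; python3 g.py
```

```text
8.9 [533.85 119.89  54.38] [-0.9  0.6 11.1]
```

```bash

python3 -m jog '[[0,0,0.03,0,0,0,0],[0,0,0,0,0,0,0]]' >/dev/null; python3 g.py; python3 -m jog '[[0,0,0,0,0,0,0],[0,0,0,0,0,0,0],[0,0,0,0,0,0,0]]' >/dev/null; python3 g.py;python3 -m jog '[[0,0,0,0,0,0,0],[0,0,0,0,0,0,0],[0,0,0,0,0,0,0]]' >/dev/null; python3 g.py;
```

```text
9.1 [533.9  119.91  54.24] [-2.2 -0.4 13.4]
9.4 [533.88 119.89  54.23] [-2.4 -0.4 12.5]
9.7 [533.91 119.89  54.23] [-1.7  0.4 12.4]
```

Held at about 12.5 N for more than 0.6 s. Now lift off and look.

```bash

python3 -m jog '[[0,0,-0.1,0,0,0,0],[0.1,0,-0.5,0,0,0,0],[0.1,0,-2,0,0,0,0],[0,0,-4,0,0,0,0],[0,0,-4,0,0,0,0],[0,0,-4,0,0,0,0],[0,0,-4,0,0,0,0],[0,0,-2,0,0,0,64]]'
python3 -c "
from h import *
C=cams(); cv2.imwrite('pics/s3.png',cv2.resize(C['side']['color'][80:280,200:400],None,fx=3,fy=3)); to(SLIM,250)"
```

```text
clock: 10.5
eef_pos: [533.2, 121.8, 262.8]
eef_rot: [3.138, 0.001, 1.887]
wrist_force: [0.2, -0.0, -0.4]
finger_gap: 5.5
t 10.6 pos [533.5 121.9 262.1] shift cm [-40.36  -22.028   1.153] rot [0.004  0.0007 0.    ] F [0.2 0.1 0.5] gap 13.3
```

View pics/s3.png

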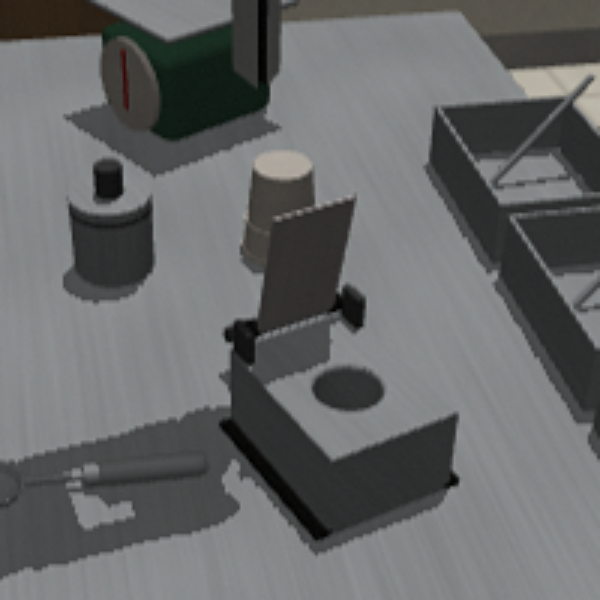

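```bash

python3 -m jog '[[-2.88,-1.57,0,0,0,0,64],[-2.88,-1.57,0,0,0,0,64],[-2.88,-1.57,0,0,0,0,64],[-2.88,-1.57,0,0,0,0,64],[-2.88,-1.57,0,0,0,0,64],[-2.88,-1.57,0,0,0,0,64],[-2.88,-1.57,0,0,0,0,64]]' >/dev/null
python3 -m jog '[[-2.88,-1.57,0,0,0,0,64],[-2.88,-1.57,0,0,0,0,64],[-2.88,-1.57,0,0,0,0,64],[-2.88,-1.57,0,0,0,0,64],[-2.88,-1.57,0,0,0,0,64],[-2.88,-1.57,0,0,0,0,64],[-2.88,-1.57,0,0,0,0,64],[0,0,0,0,0,0,64]]' >/dev/null
python3 -c "
from h import *
C=cams(); to(SLIM,150)
cv2.imwrite('pics/s4.png',C['side']['color'])
cv2.imwrite('pics/t4.png',C['top']['color'])
cv2.imwrite('pics/s4z.png',cv2.resize(C['side']['color'][180:240,280:360],None,fx=8,fy=8,interpolation=cv2.INTER_CUBIC))
cv2.imwrite('pics/t4z.png',cv2.resize(C['top']['color'][155:230,220:300],None,fx=8,fy=8,interpolation=cv2.INTER_CUBIC))
"
```

```text
t 12.2 pos [ 448.8 -329.7  257.9] shift cm [-0.096  0.069 10.791] rot [-0.0012 -0.0023 -0.0011] F [-0.6  0.5 -0.9] gap 60.3
```

View pics/s4.png

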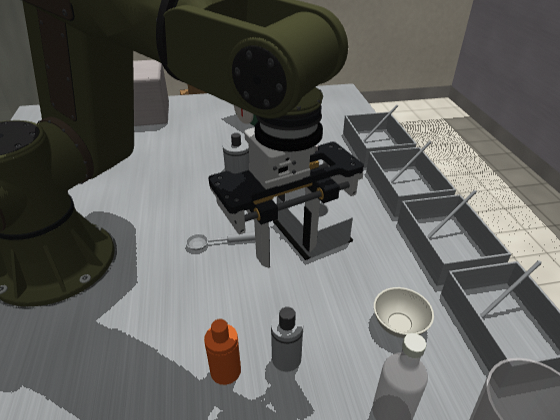

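View pics/s4z.png

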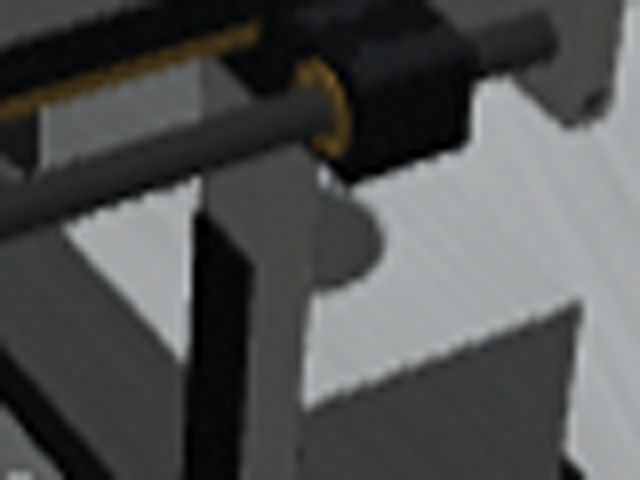

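View pics/t4z.png

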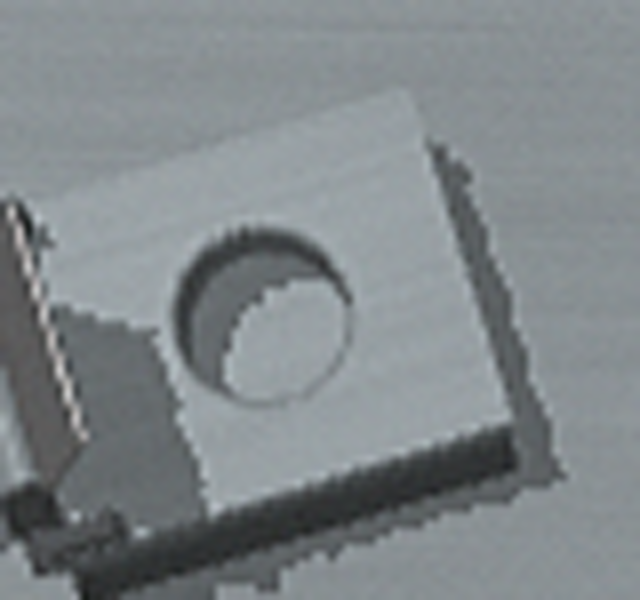

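```bash

python3 -m jog '[[-0.1,0.07,2.5,0.001,0.002,0,64],[0,0,2.5,0,0,0,64],[0,0,2.5,0,0,0,64],[0,0,2.2,0,0,0,64],[0,0,0,0,0,0,64]]' >/dev/null
python3 -c "
from h import *
C=cams(); to(SLIM,96)
print(WELL,onz(C['top'],252.5,194.3,75),onz(C['side'],315.8,209.2,75))
cv2.imwrite('pics/s5.png',cv2.resize(C['side']['color'][220:400,180:340],None,fx=4,fy=4)[:600])
cv2.imwrite('pics/t5.png',cv2.resize(C['top']['color'][200:320,330:440],None,fx=5,fy=5))
"
```

```text
t 12.8 pos [ 450.5 -329.7  162.9] shift cm [-0.037 -0.092  6.689] rot [-0.0011 -0.0023  0.001 ] F [ 0.5 -0.9  0.7] gap 60.1
[578.71520457 -15.8913174 ] [577.06087416 -15.74398974  75.        ] [579.01858086 -16.71448764  75.        ]
```

View pics/s5.png

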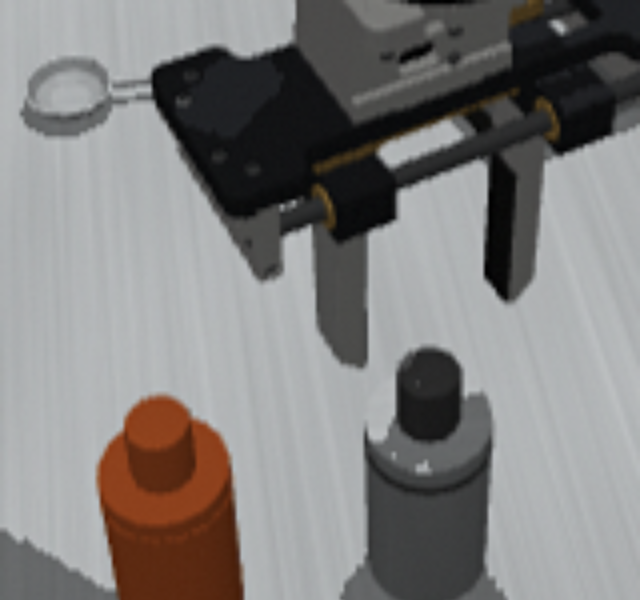

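View pics/t5.png

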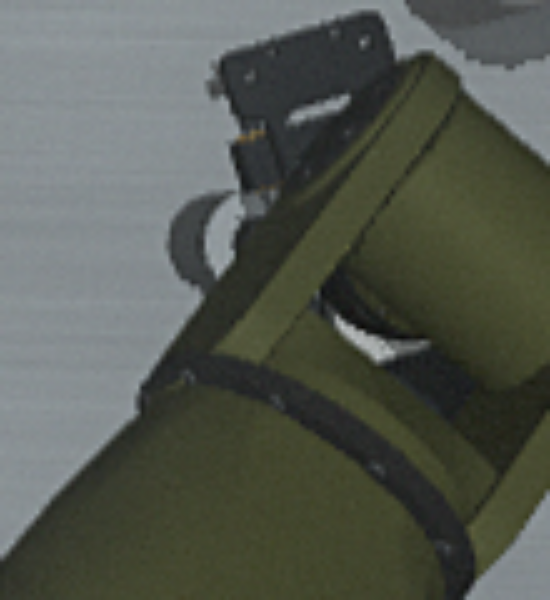

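```bash

python3 -m jog '[[-0.04,-0.09,1.5,0,0,0,64],[0,0,1.5,0,0,0,64],[0,0,1.5,0,0,0,64],[0,0,1.0,0,0,0,64],[0,0,0.4,0,0,0,64],[0,0,0,0,0,0,64]]' 
python3 -c "
from h import *
to(SLIM,103)"
```

```text
clock: 13.4
eef_pos: [449.5, -331.0, 103.8]
eef_rot: [-3.141, -0.002, 1.887]
wrist_force: [-0.5, -0.1, 0.2]
finger_gap: 60.4
t 13.4 pos [ 449.5 -331.   103.8] shift cm [0.07  0.031 0.08 ] rot [-0.0009 -0.0018  0.0002] F [-0.5 -0.1  0.2] gap 60.4
```

```bash

python3 -m jog '[[0.07,0.03,0.05,0.001,0.002,0,40],[0,0,0,0,0,0,30],[0,0,0,0,0,0,20],[0,0,0,0,0,0,10],[0,0,0,0,0,0,0],[0,0,0,0,0,0,0],[0,0,0,0,0,0,0],[0,0,0,0,0,0,0]]' 25
python3 -c "
from h import *
to(SLIM,103)"
```

```text
clock: 14.2
eef_pos: [449.6, -330.3, 103.1]
eef_rot: [-3.14, -0.004, 1.887]
wrist_force: [1.4, 0.4, 1.8]
finger_gap: 25.5
t 14.2 pos [ 449.6 -330.3  103.1] shift cm [0.005 0.002 0.01 ] rot [-0.0016 -0.0037  0.    ] F [1.4 0.4 1.8] gap 25.5
```

```bash
sed -i 's/^WELL.*//; s/^HINGE=.*/HINGE=np.array([552.3,64.9]); WELL=np.array([578.0,-16.2]); SLIM=np.array([449.6,-330.2])/' h.py; sed -i '/^A=/d' h.py; sed -i 's/^HINGE=/A=0.316; YD=np.array([-np.sin(A),np.cos(A)]); XD=np.array([np.cos(A),np.sin(A)])\nHINGE=/' h.py
python3 -m jog '[[0,0,-0.5,0,0,0,0],[0,0,-1.5,0,0,0,0],[0,0,-2,0,0,0,0],[0,0,-2,0,0,0,0],[0,0,-2,0,0,0,0],[0,0,-2,0,0,0,0],[0,0,-1,0,0,0,0],[0,0,0,0,0,0,0]]'
python3 -c "
from h import *
to(WELL,213)"
```

```text
clock: 15.0
eef_pos: [449.9, -330.8, 213.8]
eef_rot: [-3.14, -0.003, 1.887]
wrist_force: [-0.4, 0.3, -4.3]
finger_gap: 25.5
t 15.0 pos [ 449.9 -330.8  213.8] shift cm [25.919 21.953  0.117] rot [-0.0014 -0.0028 -0.    ] F [-0.4  0.3 -4.3] gap 25.5
```

```bash

python3 -m jog '[[1,0.8,0,0,0.0015,0,0],[1.8,1.53,0,0,0.0015,0,0],[1.8,1.53,0,0,0,0,0],[1.8,1.53,0,0,0,0,0],[1.8,1.53,0,0,0,0,0],[1.8,1.53,0,0,0,0,0],[1.8,1.53,0,0,0,0,0],[1.8,1.53,0,0,0,0,0]]' >/dev/null
python3 -m jog '[[1.8,1.53,0,0,0,0,0],[1.8,1.53,0,0,0,0,0],[1.8,1.53,0,0,0,0,0],[1.8,1.53,0,0,0,0,0],[1.8,1.53,0,0,0,0,0],[1.8,1.53,0,0,0,0,0],[1.8,1.53,0,0,0,0,0],[0.6,0.5,0,0,0,0,0]]' >/dev/null
python3 -m jog '[[0,0,0,0,0,0,0],[0,0,0,0,0,0,0],[0,0,0,0,0,0,0]]' 
python3 -c "
from h import *
C=cams(); to(WELL,213)
cv2.imwrite('pics/s6.png',C['side']['color']);cv2.imwrite('pics/t6.png',C['top']['color'])
cv2.imwrite('pics/s6z.png',cv2.resize(C['side']['color'][100:260,250:390],None,fx=5,fy=5,interpolation=cv2.INTER_CUBIC)[200:800])
cv2.imwrite('pics/t6z.png',cv2.resize(C['top']['color'][140:240,190:320],None,fx=6,fy=6,interpolation=cv2.INTER_CUBIC))
"
```

```text
clock: 16.9
eef_pos: [582.1, -6.0, 214.1]
eef_rot: [-3.139, -0.007, 1.886]
wrist_force: [-0.1, 0.7, -4.8]
finger_gap: 25.5
t 17.0 pos [582.2  -5.9 214.3] shift cm [-0.845 -0.72   0.126] rot [-0.0021 -0.0069 -0.0009] F [-0.4 -0.8 -5.1] gap 25.3
```

View pics/s6z.png

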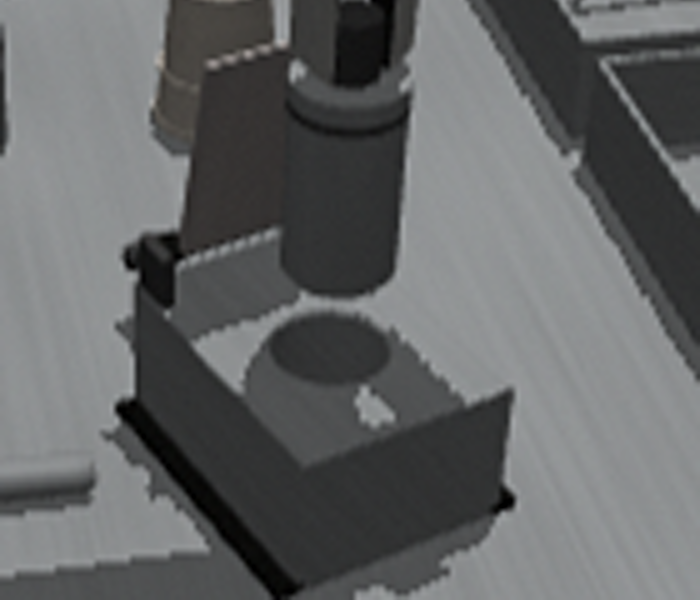

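View pics/t6z.png

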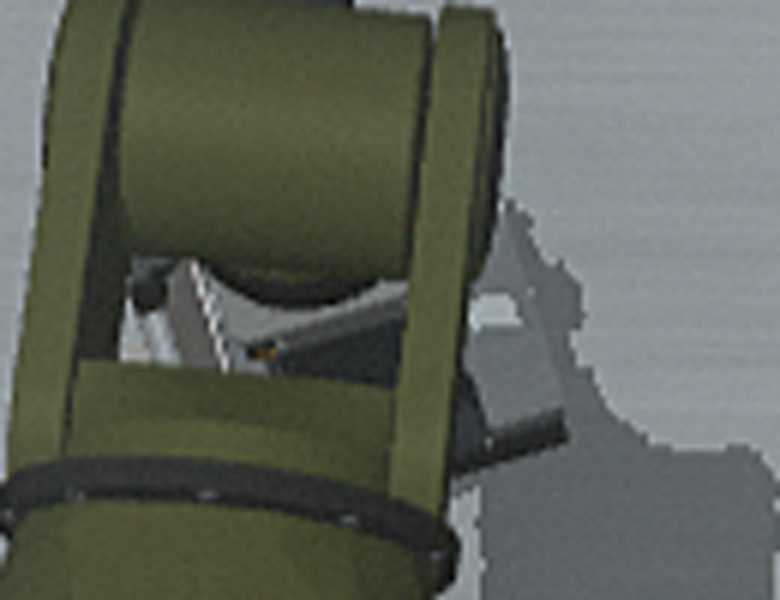

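```bash

python3 -m jog '[[-0.42,-0.36,0.4,0,-0.003,0,0],[-0.43,-0.36,0.8,0,0,0,0],[0,0,0.8,0,0,0,0],[0,0,0.4,0,0,0,0],[0,0,0,0,0,0,0],[0,0,0,0,0,0,0]]' 
python3 -c "
from h import *
C=cams(); to(WELL,180)
cv2.imwrite('pics/s7raw.png',C['side']['color'])
cv2.imwrite('pics/s7z.png',cv2.resize(C['side']['color'][140:240,265:365],None,fx=6,fy=6,interpolation=cv2.INTER_CUBIC))
"
```

```text
clock: 17.6
eef_pos: [578.2, -15.4, 190.3]
eef_rot: [-3.14, -0.004, 1.887]
wrist_force: [0.3, 0.5, -5.5]
finger_gap: 25.2
t 17.7 pos [578.3 -15.4 190.6] shift cm [-0.073 -0.055  1.06 ] rot [-0.0015 -0.0038  0.0001] F [ 0.5  0.2 -5.1] gap 25.2
```

View pics/s7z.png

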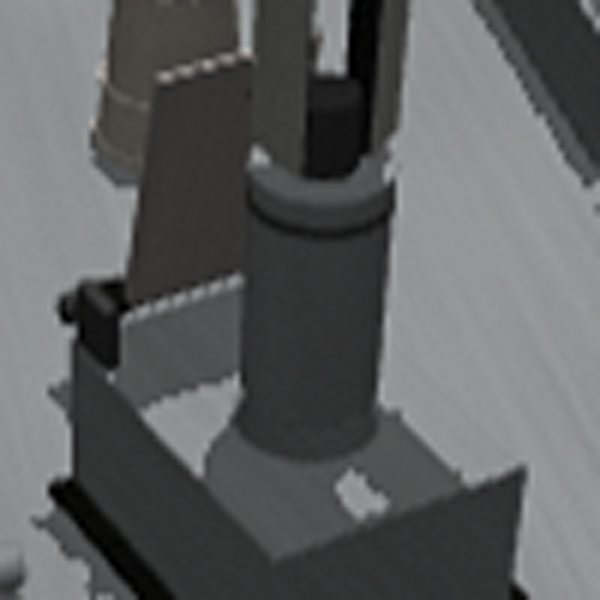

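```bash
cat > fit.py <<'E'
from h import *
c=cams()
th=np.linspace(0,2*np.pi,180,endpoint=False)
def circ(x,y,z,r): return np.c_[x+r*np.cos(th),y+r*np.sin(th),np.full(180,z)]
def hull(cam,x,y,z0,z1,r):
    p=np.vstack([proj(cam,circ(x,y,z0,r)),proj(cam,circ(x,y,z1,r))]).astype(np.float32)
    return cv2.convexHull(p)
def sd(cam,x,y,z0,z1,r,uv): return cv2.pointPolygonTest(hull(cam,x,y,z0,z1,r),(float(uv[0]),float(uv[1])),True)
def fit(cam,pts,z,x0,nz=False):
    f=lambda q:[sd(cam,q[0],q[1],(q[2] if nz else z)+a,(q[2] if nz else z)+b,r,uv) for a,b,r,uv in pts]
    r=least_squares(f,list(x0)+([z] if nz else []),diff_step=1e-4)
    return r.x.round(2),np.round(r.fun,2)
E
python3 - <<'E'
from fit import *
# initial slim, side
Z=lambda U,V:(190+(U+.5)/6-.5,300+(V+.5)/6-.5)
B=(0,100,26);K=(100,130,13)
print("side slim",fit(c["side"],[(*B,Z(489,230)),(*B,Z(495,350)),(*B,Z(677,230)),(*B,Z(669,350)),(*B,Z(580,428)),(*K,Z(534,110)),(*K,Z(632,110)),(*K,Z(584,40))],0,SLIM))
Z=lambda U,V:(350+(U+.5)/8-.5,225+(V+.5)/8-.5)
r=lambda *a:a
print("top slim",fit(c["top"],[(*B,Z(250,100)),(*B,Z(168,190)),(*B,Z(250,272)),(*B,Z(330,190)),(*K,Z(317,190)),(*K,Z(268,143)),(*K,Z(268,240))],0,SLIM))
# well
Z=lambda U,V:(220+(U+.5)/8-.5,155+(V+.5)/8-.5)
W=(0,0.01,26.75)
print("top well",fit(c["top"],[(*W,Z(174,318)),(*W,Z(353,318)),(*W,Z(263,229)),(*W,Z(263,407))],75,WELL))
im=cv2.imread('pics/s3.png'); 
cv2.imwrite('pics/s3w.png',cv2.resize(im[340:430,290:410],None,fx=6,fy=6,interpolation=cv2.INTER_CUBIC))
E
```

```text
side slim (array([ 451.3, -328.8]), array([-0.08,  0.48, -0.19,  0.08,  1.04, -0.29,  0.22,  1.14]))
top slim (array([ 450.06, -335.82]), array([-0.17,  5.99, -0.12,  3.01,  2.32,  0.  , -1.34]))
top well (array([577.07, -15.75]), array([-0.44, -0.44, -0.45, -0.44]))
```

View pics/s3w.png

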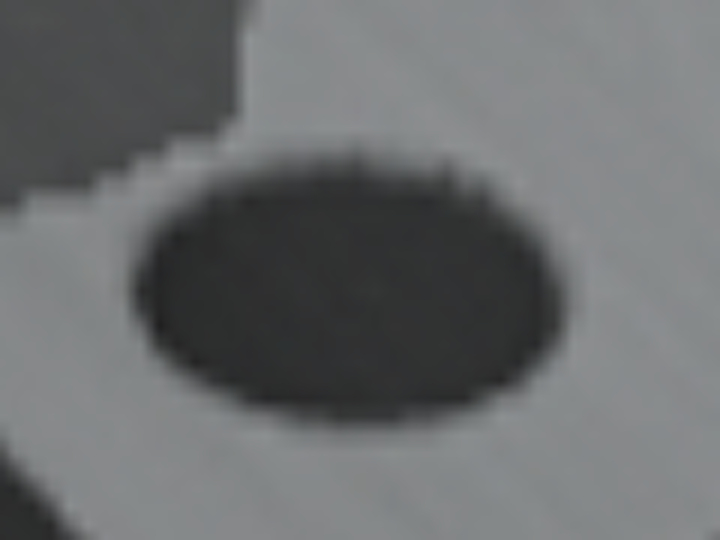

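```bash
python3 - <<'E'
from fit import *
Z=lambda U,V:(265+(U+.5)/6-.5,140+(V+.5)/6-.5)
im=cv2.imread('pics/s7raw.png')
for (x,y,col) in ((578.3,-15.4,(0,255,0)),):
    pass
S=6; crop=cv2.resize(im[140:240,265:365],None,fx=S,fy=S,interpolation=cv2.INTER_CUBIC)
def dr(p,col): cv2.polylines(crop,[np.int32(((p.reshape(-1,2)-[265,140]+.5)*S-.5)*16)],True,col,1,cv2.LINE_AA,4)
dr(hull(c["side"],578.3,-15.4,87.6,187.6,26),(0,255,0)); dr(proj(c["side"],circ(578.0,-16.2,75,26.75)),(0,0,255)); dr(proj(c["side"],circ(579.0,-16.7,75,26.75)),(255,0,255))
cv2.imwrite('pics/s7o.png',crop)
B=(0,100,26)
print(fit(c["side"],[(*B,Z(243,400)),(*B,Z(246,260)),(*B,Z(380,380)),(*B,Z(389,260))],87.6,WELL))
E
```

```text
(array([579.48, -14.72]), array([-0.03,  0.17, -0.05,  0.19]))
```

View pics/s7o.png

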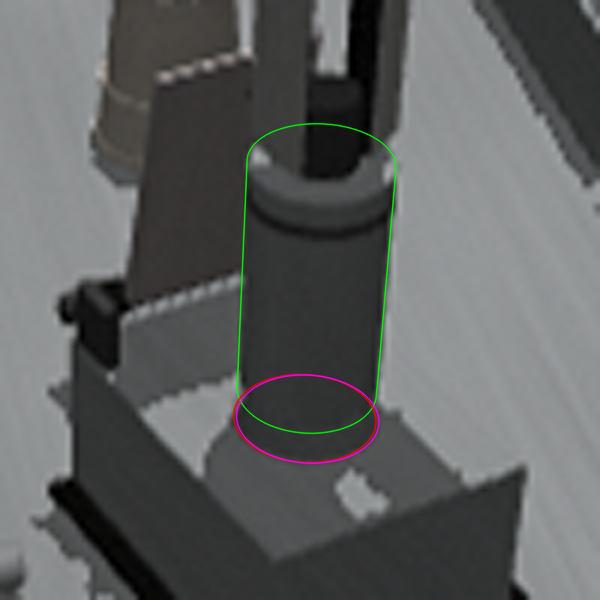

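```bash

python3 -m jog '[[-0.07,-0.04,0.3,0,0,0,0],[0,0,0.3,0,0,0,0],[0,0,0.3,0,0,0,0],[0,0,0.1,0,0,0,0],[0,0,0,0,0,0,0]]' 
python3 -c "
from h import *
to(WELL,178)"
python3 -m jog '[[0,0,0.1,0,0,0,0],[0,0,0.1,0,0,0,0]]'; python3 g.py
```

```text
clock: 18.4
eef_pos: [577.9, -16.2, 180.0]
eef_rot: [-3.139, -0.004, 1.887]
wrist_force: [-1.2, 0.1, -4.9]
finger_gap: 25.5
t 18.4 pos [577.9 -16.2 180. ] shift cm [-0.002  0.014  0.201] rot [-0.0024 -0.0041  0.    ] F [-1.2  0.1 -4.9] gap 25.5
clock: 18.6
eef_pos: [578.0, -16.2, 178.3]
eef_rot: [-3.14, -0.004, 1.887]
wrist_force: [0.5, 0.2, -4.3]
finger_gap: 25.4
18.6 [578.   -16.25 178.32] [ 0.5  0.2 -4.3]
```

```bash
sed -i 's/>7/>-2.5/' g.py
python3 -m jog '[[0,0,0.07,0,0,0,0],[0,0,0,0,0,0,0]]' >/dev/null; python3 g.py &&
python3 -m jog '[[0,0,0.07,0,0,0,0],[0,0,0,0,0,0,0]]' >/dev/null; python3 g.py &&
python3 -m jog '[[0,0,0.07,0,0,0,0],[0,0,0,0,0,0,0]]' >/dev/null; python3 g.py &&
python3 -m jog '[[0,0,0.07,0,0,0,0],[0,0,0,0,0,0,0]]' >/dev/null; python3 g.py &&
python3 -m jog '[[0,0,0.07,0,0,0,0],[0,0,0,0,0,0,0]]' >/dev/null; python3 g.py
```

```text
18.8 [577.91 -16.23 177.49] [-0.5 -0.6 -4.2]
19.0 [577.9  -16.23 176.8 ] [-0.6  0.5 -4.3]
19.2 [577.9  -16.22 176.08] [ 0.7 -0.  -4.8]
19.4 [577.88 -16.23 175.35] [ 0.4  0.5 -5.3]
19.6 [577.94 -16.2  174.75] [-0.2 -0.5 -4. ]
```

```bash

python3 -m jog '[[0,0,0.1,0,0,0,0],[0,0,0.1,0,0,0,0]]' >/dev/null; python3 g.py &&
python3 -m jog '[[0,0,0.1,0,0,0,0],[0,0,0.1,0,0,0,0]]' >/dev/null; python3 g.py &&
python3 -m jog '[[0,0,0.1,0,0,0,0],[0,0,0.1,0,0,0,0]]' >/dev/null; python3 g.py &&
python3 -m jog '[[0,0,0.1,0,0,0,0],[0,0,0.1,0,0,0,0]]' >/dev/null; python3 g.py &&
python3 -m jog '[[0,0,0.1,0,0,0,0],[0,0,0.1,0,0,0,0]]' >/dev/null; python3 g.py
```

```text
19.8 [578.04 -16.1  172.82] [ 0.4  1.4 -4.2]
20.0 [577.97 -16.1  170.71] [-0.2  1.5 -3.9]
20.2 [577.98 -16.13 168.73] [ 0.3  2.9 -4.1]
20.4 [577.96 -16.14 166.72] [ 1.3  1.  -3.1]
20.6 [577.96 -16.18 164.77] [ 1.4  2.  -3.5]
```

```bash

python3 -m jog '[[0.03,0.01,0.1,0,0,0,0],[0,0,0.1,0,0,0,0]]' >/dev/null; python3 g.py &&
python3 -m jog '[[0,0,0.15,0,0,0,0],[0,0,0.15,0,0,0,0]]' >/dev/null; python3 g.py &&
python3 -m jog '[[0,0,0.15,0,0,0,0],[0,0,0.15,0,0,0,0]]' >/dev/null; python3 g.py &&
python3 -m jog '[[0,0,0.15,0,0,0,0],[0,0,0.15,0,0,0,0]]' >/dev/null; python3 g.py &&
python3 -m jog '[[0,0,0.15,0,0,0,0],[0,0,0.15,0,0,0,0]]' >/dev/null; python3 g.py
```

```text
20.8 [577.88 -15.86 162.66] [ 2.1  1.2 -4.2]
21.0 [577.88 -15.86 159.64] [ 1.1  0.  -3.6]
21.2 [577.91 -15.85 156.67] [ 1.7  0.8 -3.2]
21.4 [577.9  -15.82 153.67] [ 1.1  1.9 -3.1]
21.6 [577.89 -15.81 150.68] [ 1.1  0.6 -2.8]
```

```bash
sed -i 's/>-2.5/>-0.5/' g.py
python3 -m jog '[[0.03,0.05,0.1,0,0,0,0],[0,0,0.15,0,0,0,0]]' >/dev/null; python3 g.py &&
python3 -m jog '[[0,0,0.15,0,0,0,0],[0,0,0.15,0,0,0,0]]' >/dev/null; python3 g.py &&
python3 -m jog '[[0,0,0.15,0,0,0,0],[0,0,0.15,0,0,0,0]]' >/dev/null; python3 g.py &&
python3 -m jog '[[0,0,0.15,0,0,0,0],[0,0,0.15,0,0,0,0]]' >/dev/null; python3 g.py &&
python3 -m jog '[[0,0,0.15,0,0,0,0],[0,0,0.15,0,0,0,0]]' >/dev/null; python3 g.py
```

```text
21.8 [578.11 -15.46 148.08] [ 0.4  0.9 -3.9]
22.0 [578.12 -15.42 145.05] [ 0.4  1.4 -4.7]
22.2 [578.15 -15.4  142.1 ] [-0.2  0.8 -4.8]
22.4 [578.15 -15.39 139.1 ] [ 1.4 -0.  -4.2]
22.6 [578.17 -15.35 136.15] [ 0.6  0.1 -3.7]
```

```bash

python3 -m jog '[[0,0,0.15,0,0,0,0],[0,0,0.15,0,0,0,0]]' >/dev/null; python3 g.py &&
python3 -m jog '[[0,0,0.15,0,0,0,0],[0,0,0.15,0,0,0,0]]' >/dev/null; python3 g.py &&
python3 -m jog '[[0,0,0.1,0,0,0,0],[0,0,0.1,0,0,0,0]]' >/dev/null; python3 g.py &&
python3 -m jog '[[0,0,0.1,0,0,0,0],[0,0,0.05,0,0,0,0]]' >/dev/null; python3 g.py &&
python3 -m jog '[[0,0,0.05,0,0,0,0],[0,0,0.05,0,0,0,0]]' >/dev/null; python3 g.py
```

```text
22.8 [578.17 -15.33 133.13] [ 0.   0.2 -4.5]
23.0 [578.15 -15.3  130.14] [ 0.6 -0.3 -5.1]
23.2 [578.18 -15.33 128.2 ] [ 0.2  1.7 -4.4]
23.4 [578.16 -15.29 126.7 ] [ 1.   0.9 -4.1]
23.6 [578.17 -15.3  125.75] [ 0.4  0.4 -3.6]
```

```bash
python3 g.py &&
python3 -m jog '[[0,0,0.05,0,0,0,0],[0,0,0,0,0,0,0]]' >/dev/null; python3 g.py &&
python3 -m jog '[[0,0,0.05,0,0,0,0],[0,0,0,0,0,0,0]]' >/dev/null; python3 g.py &&
python3 -m jog '[[0,0,0.05,0,0,0,0],[0,0,0,0,0,0,0]]' >/dev/null; python3 g.py &&
python3 -m jog '[[0,0,0.05,0,0,0,0],[0,0,0,0,0,0,0]]' >/dev/null; python3 g.py &&
python3 -m jog '[[0,0,0.05,0,0,0,0],[0,0,0,0,0,0,0]]' >/dev/null; python3 g.py &&
python3 -m jog '[[0,0,0.05,0,0,0,0],[0,0,0,0,0,0,0]]' >/dev/null; python3 g.py
```

```text
23.6 [578.17 -15.3  125.75] [ 0.4  0.4 -3.6]
23.8 [578.18 -15.29 125.23] [ 0.9  0.3 -4. ]
24.0 [578.17 -15.3  124.76] [ 0.6 -0.4 -4.6]
24.2 [578.16 -15.28 124.23] [-0.2  1.  -4.5]
24.4 [578.18 -15.28 123.74] [ 0.5  1.3 -4.8]
24.6 [578.17 -15.31 123.25] [ 0.4  0.2 -4.6]
24.8 [578.28 -15.31 123.09] [-0.   1.5 -1.2]
```

```bash

python3 -m jog '[[0,0,0.04,0,0,0,0],[0,0,0,0,0,0,0]]' >/dev/null; python3 g.py 
python3 -m jog '[[0,0,0,0,0,0,35],[0,0,0,0,0,0,45],[0,0,0,0,0,0,55],[0,0,0,0,0,0,60],[0,0,0,0,0,0,60],[0,0,0,0,0,0,60]]'
python3 -c "
from h import *
to(WELL,123)"
```

```text
25.0 [578.42 -15.27 123.04] [-1.1  0.9  4.9]
clock: 25.6
eef_pos: [578.1, -15.3, 122.3]
eef_rot: [-3.14, -0.004, 1.887]
wrist_force: [-0.1, 0.5, 0.2]
finger_gap: 56.3
t 25.6 pos [578.1 -15.3 122.3] shift cm [-0.08  -0.041 -0.067] rot [-0.002 -0.004 -0.   ] F [-0.1  0.5  0.2] gap 56.3
```

```bash

python3 -m jog '[[0,0,-0.5,0,0,0,60],[0,0,-1.5,0,0,0,60],[0,0,-2.5,0,0,0,60],[0,0,-3,0,0,0,60],[0,0,-3,0,0,0,60],[0,0,-3,0,0,0,60],[0,0,-3,0,0,0,60]]' >/dev/null
python3 -m jog '[[-3,-2,0,0,0,0,60],[-3,-2,0,0,0,0,60],[-3,-2,0,0,0,0,60],[-3,-2,0,0,0,0,60],[-3,-2,0,0,0,0,60],[-3,-2,0,0,0,0,60],[-3,-2,0,0,0,0,60],[0,0,0,0,0,0,60]]'
python3 -c "
from h import *
C=cams()
cv2.imwrite('pics/s8.png',C['side']['color']);cv2.imwrite('pics/t8.png',C['top']['color'])
"
```

```text
clock: 27.1
eef_pos: [509.6, -262.1, 286.9]
eef_rot: [-3.139, -0.004, 1.883]
wrist_force: [-0.1, 1.4, -1.1]
finger_gap: 56.0
```

View pics/s8.png

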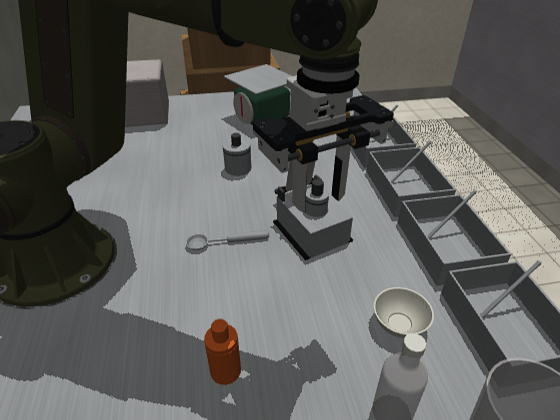

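View pics/t8.png

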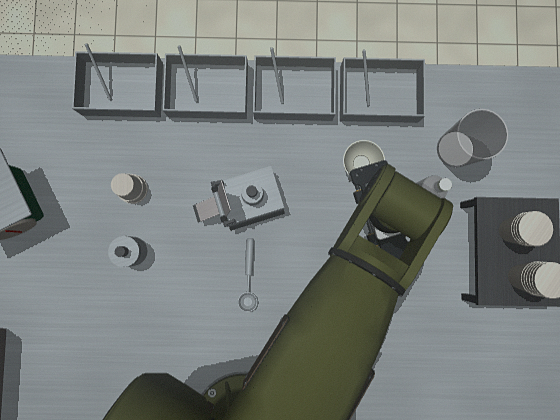

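```bash

python3 -m jog '[[0,-3,0,0,0,0,60],[0,-3,0,0,0,0,60],[0,-3,0,0,0,0,60],[0,-3,0,0,0,0,60],[0,-3,0,0,0,0,60],[0,0,0,0,0,0,60],[0,0,0,0,0,0,60]]'
python3 -c "
from h import *
C=cams()
cv2.imwrite('pics/s9.png',cv2.resize(C['side']['color'][130:270,250:390],None,fx=4,fy=4))
cv2.imwrite('pics/t9.png',cv2.resize(C['top']['color'][150:240,180:300],None,fx=6,fy=6,interpolation=cv2.INTER_CUBIC))
"
```

```text
clock: 27.9
eef_pos: [368.7, -304.9, 287.6]
eef_rot: [-3.14, -0.003, 1.887]
wrist_force: [0.8, -0.1, 0.3]
finger_gap: 56.2
```

View pics/s9.png

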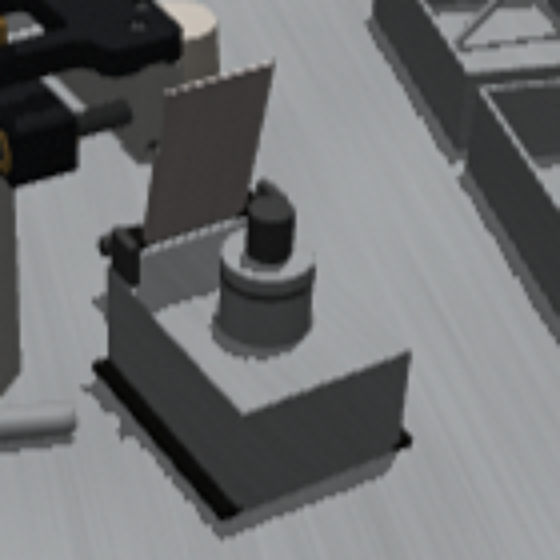

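View pics/t9.png

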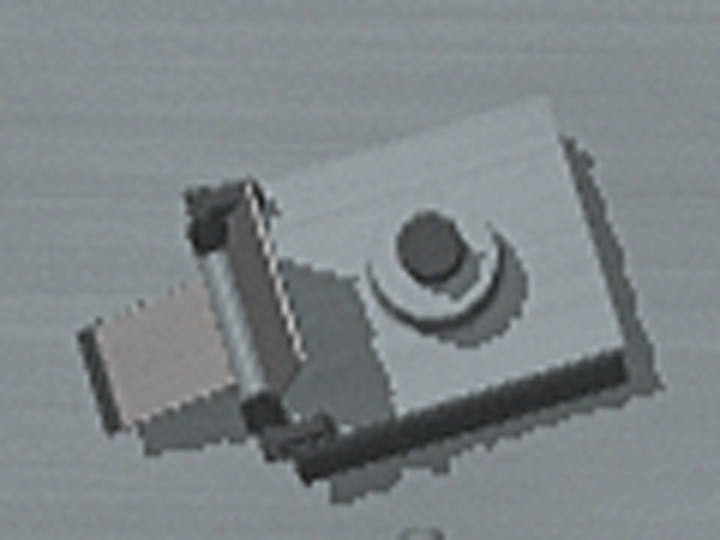

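```bash
python3 -c "
from cell import order
print(order.sign_off())"
```

```text
the job is handed in; nothing more can be done
None
```

The lid is up, the slim canister is standing in the well, and I handed the job in at about 28 s of the 70 s. Sign-off gives no verdict.

- **Lid:** I pressed the tab down with 4 to 6 N and met the rubber stop at a tool height of about 54.8 mm. I then held it at 12.4 to 13.4 N for a little over 0.6 s, the highest force I read on the tab.
- **Canister:** I gripped the grey canister by its knob and lowered it in small, force-checked steps. The floor showed at a tool height of 123.1 mm against the 123 mm expected. The net upward force was about 5 N just before I let go, roughly 10 N on the floor once the canister's weight is added.
- **Last pictures:** The lid still stands, the canister is upright about 45 mm proud of the block as it should be, and the gripper is well clear. The cups, wide canister and spoon look unmoved. The arm partly hid the bowl and bottle in the top view, but the side view shows them where they were.

**Disagreements and gaps:** The two cameras differed by about 2 mm on the well and canister positions. I averaged them, and the descent met only 1 to 3 N of sideways force. I judged the lid angle and canister tilt by eye, not by measurement.

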